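# File the punching boards in the slotted rack

### The job

Put the two white punching boards away in the wooden rack, each standing on edge in the slot whose width matches its thickness: the thin board in the narrow slot and the thick board in the middle slot. Push each fully home on the slot's floor, with its ends about level with the ends of the slot, and let go. Neither board belongs in the widest slot.

Things in the scene. Friction and masses are not known exactly. Their poses are not given: they have to be found in the camera images.
- thin_board_center (a point): Centre of the thin punching board: a plain white hard-plastic slab 90 mm long (its x), 12 mm thick (y), 85 mm high (z), about 90 g, standing loose on its long edge on the bench (this point starts 42.5 mm up). To be gripped from above across the thickness, near its top edge. The two boards' places are swapped at random.
- thick_board_center (a point): Centre of the thick punching board: the same white plastic, 90 mm length (x) and 85 mm height (z), but 24 mm thick (y), about 175 g, standing loose on its long edge on the bench (this point starts 42.5 mm up).
- narrow_slot_floor (a point): Middle of the floor of the narrow slot, 16 mm wide. x along the slot, y across, z up. One of three pale wooden blocks side by side, centres 85 mm apart, in random order on a fixed dark base board. Each block is 100 mm long (x), 85 mm wide (y), top 58 mm above the bench; its dark-floored slot is open above and at both ends, floor 18 mm above the bench. The thin board belongs here.
- middle_slot_floor (a point): Middle of the floor of the middle slot, 28 mm wide, in another block of the same outer size and axes. All slots are 40 mm deep, the mouth flared 8 mm wider on each side over its top 8 mm; a seated board stands 45 mm out of the block. The thick board belongs here.
- wide_slot_floor (a point): Middle of the floor of the widest slot, 40 mm wide, in the third block of the same outer size, depth and axes. Neither board belongs here.
There are look-alikes about, which are no part of the job. What is shaped like the part that bears thick_board_center but orange is not meant.

How it is judged:
At the end, for the whole second after the job is handed in: The thin board stands in the narrow slot and the thick board in the middle slot: each seated on the slot's floor within 8 mm, centred along the slot within 25 mm and across it within 12 mm, in line with the slot within 10 degrees, upright within 11 degrees, released and at rest (x of thin_board_center in the frame of narrow_slot_floor between -0.025 and 0.025 m and y of thin_board_center in the frame of narrow_slot_floor between -0.012 and 0.012 m and z of thin_board_center in the frame of narrow_slot_floor between 0.0345 and 0.0505 m and angle between the x axis of thin_board_center and the x axis of narrow_slot_floor, either way round below 0.175 rad and angle between each of thin_board_center, thick_board_center's own z axis and vertical below 0.19 rad and linear speed of each of thin_board, thick_board below 0.02 m/s and x of thick_board_center in the frame of middle_slot_floor between -0.025 and 0.025 m and y of thick_board_center in the frame of middle_slot_floor between -0.012 and 0.012 m and z of thick_board_center in the frame of middle_slot_floor between 0.0345 and 0.0505 m and angle between the x axis of thick_board_center and the x axis of middle_slot_floor, either way round below 0.175 rad); the robot touches nothing.
It also fails if it takes over 70 s, if anything falls off the work surface, if the arm or the gripper's body presses on something with over 40 N, if the wrist force passes 120 N, or if a joint passes its speed limit or range.

### The arm

A 6-joint arm with a two-finger parallel gripper is mounted at the origin on the work surface. World frame = base frame: x ahead of the robot, y to its left, z up, the work surface at z = 0. Lengths are in m, angles in rad, forces in N, time in s.
With the tool pointing down it reaches from about 0.35 to 0.775 m from the base axis. Payload 7.3 kg.
Tool frame: the origin (TCP) lies at the very end of the fingers, on their centre line; the grasp point (between the pads) lies 19 mm behind it (robot.pinch_z is the distance from the TCP to the grasp point, in m); z points along the fingers, y is the line along which they close (so a half turn about z gives the same grasp; the last joint's range is limited). The gripper opens to 92 mm and grips with 3 to 60 N. Pads are 19 mm wide; open, the fingers measure 130 mm over their backs; the gripper's body (75 mm by 190 mm) begins 47 mm behind the grasp point.
Start: joints at [1.104, 0.342, 1.524, -0, 1.275, -0.146], TCP at [0.166, 0.498, 0.227] pointing down, gripper open.
Joint ranges: [-2.53, 2.53], [-0.77, 2.02], [0.04, 2.7], [-1, 4.14], [0.28, 2.66], [-3.11, 3.11]. Speed limits (rad/s): [2.57, 2.57, 3.14, 3.14, 3.14, 3.14].

### API

Orientations are given as [roll, pitch, yaw] about the fixed x, y, z axes, in that order (R = Rz(yaw) Ry(pitch) Rx(roll)).
In Python, from cell import robot gives the robot as it stands.
- The arm moves only by the tool move_arm, never from a script. Its argument "motion" is a list of rows, each a list of 6 numbers: the shift along the tool's x, y, z in units of 0.1 m (1.0 is 0.1 m), then the turn, a rotation vector about the tool's x, y, z in units of pi rad (1.0 is pi rad). In form: [[dx, dy, dz, rx, ry, rz], ...]. A call has 1 to 12 rows; each row is the pose to reach, as a shift and turn from the pose commanded when the call began, along the tool's axes at that moment, turning the shorter way round; what a row does not reach only later rows make up. A row lasts 1/8 s, in which the tool goes at most 62.5 mm and 10.7 degrees, less where a joint would pass 70% of its speed; a pose out of reach is approached as far as the arm can. A call with a number of a shift or a turn outside -1 to 1 is refused whole. A call with a gripper value outside its range is refused whole. "fingers" is the opening, from -1 (shut) to 1 (fully open), set as the call begins (left out, the last holds). The fingers move at their own pace and stop on an object; "newtons" is the grip in N (left out, the last holds). Time passes only in rows, so rows that repeat a pose let the fingers close. It gives the time, the measured TCP pose, the force, the opening and the grip force at its end, in the units of the state.
- robot.observe(): the state, without advancing time (a new reading comes with each control period).
- robot.read_camera(name): name is "scene" or "top"; returns a dict with "image" (480x640x3 uint8, red, green, blue), "range_z" (480x640 float32, m along the optical axis (not along the pixel's ray), 0 where there is no reading), "vfov" (degrees; the focal length in pixels is half the picture's height over the tangent of half this angle, whatever the lens; pixels are square), "cx", "cy" (the principal point, pixels), "extrinsics" (4x4, takes a point from camera to world coordinates). Camera axes: x right, y up, looking along -z (the intrinsics and any distortion apply to the point x, -y, -z); pixel columns grow to the right and rows downward; lengths in m; the calibration is good to about 2 mm. A picture is of the moment at which its call begins.
- robot.hand_in(): hands the job in; it is judged then, once.
The state is a dict: "time": time; "qpos": joint angles; "qvel": joint speeds; "joint_efforts": joint torques, N m; "tool_pos": TCP position; "tool_rot": TCP orientation; "contact_force": force on the tool from outside, world axes, zero at the start; "torque": the same for the moment, N m; "opening": finger opening in m; "grip_force": force on a finger pad.
Only numpy, scipy, OpenCV 4.12 (cv2) and the standard library are available. Lean on these libraries where they do the work, as an engineer would, in place of code of your own. Each camera call takes 0.05 s, during which the arm holds its last target. There are 200 camera calls.

## Working session

There is one attempt and no reset: what is moved stays moved. The work goes in short steps, Python scripts to look and compute and a tool call to move; the robot and the scene stay as the last step left them, time stands still between calls to the robot, and variables do not carry over. Pictures are saved under pics/ and viewed, at most 10 in all, crops included, and the job is handed in when it is done.

Besides the shell and the picture viewer there is one more tool, called as name(argument=value, ...) on one line, values as JSON. move_arm: Moves the arm, as the interface text tells. Shifts and turns lie within -1 to 1; 1 stands for 0.1 m of shift or pi rad of turn. Its arguments: {"type":"object","properties":{"motion":{"type":"array"},"fingers":{"type":"number"},"newtons":{"type":"number"}},"required":["motion"]}

```bash
mkdir -p pics; ls; python3 - <<'E'
from cell import robot
import cv2,numpy as np
for n in("scene","top"):
    c=robot.read_camera(n); cv2.imwrite(f"pics/{n}0.png",c["image"][:,:,::-1])
    print(n,c["vfov"],c["cx"],c["cy"],np.round(c["extrinsics"],4).tolist(),[k for k in c], (c["range_z"]>0).mean())
print(robot.observe())
E
```

```text
pics
scene 44.26530456416131 322.7636304221229 243.2789059056242 [[0.7235, -0.598, 0.3449, 0.8151], [0.6903, 0.6223, -0.3691, -0.2659], [0.0061, 0.5051, 0.863, 0.7948], [0.0, 0.0, 0.0, 1.0]] ['image', 'range_z', 'vfov', 'cx', 'cy', 'extrinsics'] 0.9958854166666666
top 51.482687696226584 314.6315508012014 231.90583624865704 [[-0.0102, 0.9948, -0.1009, 0.4241], [-0.9999, -0.0092, 0.0097, 0.0333], [0.0087, 0.101, 0.9949, 0.712], [0.0, 0.0, 0.0, 1.0]] ['image', 'range_z', 'vfov', 'cx', 'cy', 'extrinsics'] 0.9958756510416666
{'time': 0.1, 'qpos': array([ 1.10397020e+00,  3.42613934e-01,  1.52491822e+00,  1.75238456e-06,
        1.27538480e+00, -1.45962039e-01]), 'qvel': array([-0.00127978, -0.00019034, -0.00301116, -0.00080509, -0.00142888,
       -0.00065164]), 'joint_efforts': array([ 2.96538266e-03, -4.32004988e+01, -2.44698411e+01,  7.21876253e-02,
        5.25340042e-02, -2.24427401e-05]), 'tool_pos': array([0.16537497, 0.49789679, 0.2261359 ]), 'tool_rot': array([-3.14028268e+00, -1.94270135e-04,  2.82072793e+00]), 'contact_force': array([-0.77094761, -0.56251746, -0.54534364]), 'torque': array([ 0.01187401, -0.00382415,  0.01893279]), 'grip_force': 0.0, 'opening': 0.09159241609421769}
```

View pics/scene0.png

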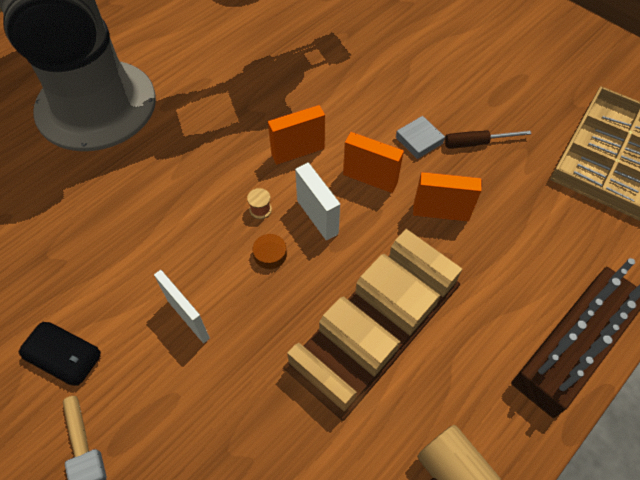

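View pics/top0.png

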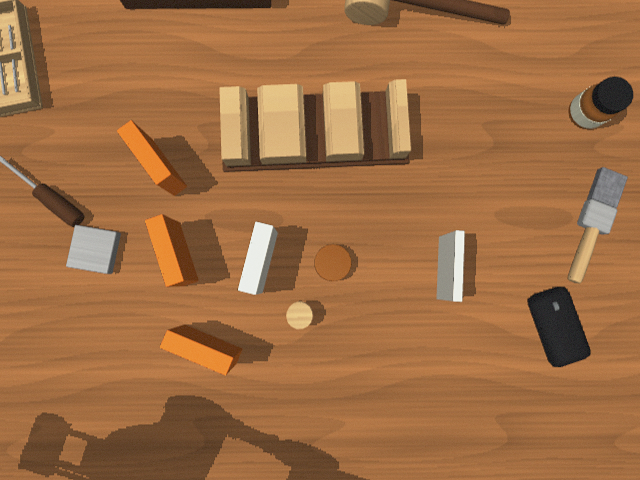

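The scene view shows the rack at the centre right. It also shows the thick white board at about (318,200), the thin one at about (183,305), and three orange decoys. In the top view the rack spans (220–410, 80–170), with slots left to right of narrow (~253), middle (~315) and wide (~375). The thick board's top is at (258,258) and the thin board's at (459,265).

```bash
cat > h.py <<'E'
import cv2,numpy as np
from cell import robot
def cam(n):
    c=robot.read_camera(n); c["f"]=240/np.tan(np.radians(c["vfov"]/2)); return c
def rays(c,uv):
    uv=np.asarray(uv,float).reshape(-1,2)
    d=np.c_[(uv[:,0]-c["cx"])/c["f"],-(uv[:,1]-c["cy"])/c["f"],-np.ones(len(uv))]
    return d@c["extrinsics"][:3,:3].T
def plane(c,uv,z):
    d=rays(c,uv); o=c["extrinsics"][:3,3]; return o+d*((z-o[2])/d[:,2])[:,None]
def cloud(c):
    v,u=np.mgrid[:480,:640]; d=rays(c,np.c_[u.ravel(),v.ravel()])
    return (c["extrinsics"][:3,3]+d*c["range_z"].reshape(-1,1)).reshape(480,640,3)
def tri(c1,p1,c2,p2):
    A=[];b=[]
    for c,p in((c1,p1),(c2,p2)):
        d=rays(c,p)[0]; d/=np.linalg.norm(d); P=np.eye(3)-np.outer(d,d); A.append(P); b.append(P@c["extrinsics"][:3,3])
    return np.linalg.lstsq(np.vstack(A),np.hstack(b),rcond=None)[0]
def blobs(m,amin):
    cs,_=cv2.findContours(m.astype(np.uint8),cv2.RETR_EXTERNAL,cv2.CHAIN_APPROX_NONE)
    return [k for k in cs if cv2.contourArea(k)>amin]
def centroid(k):
    m=cv2.moments(k); return np.array([m["m10"]/m["m00"],m["m01"]/m["m00"]])
def rect(xy):
    (x,y),(w,h),a=cv2.minAreaRect((np.asarray(xy)*1000).astype(np.float32))
    if w<h: w,h,a=h,w,a+90
    return np.round([x,y,w,h,(a+90)%180-90],1)
E
python3 - <<'E'
from h import *
C={n:cam(n) for n in("scene","top")}
for n,c in C.items():
    hsv=cv2.cvtColor(c["image"],cv2.COLOR_RGB2HSV); P=cloud(c); c["w"]=[]
    print(n,"table z",np.round(np.percentile(P[200:350,:,2],[10,50]),4))
    white=(hsv[...,1]<40)&(hsv[...,2]>190)
    for k in blobs(white,100):
        ctr=centroid(k); q=k[:,0]; m=np.zeros((480,640),np.uint8); cv2.drawContours(m,[k],-1,1,-1)
        print(" white",ctr.round(1),"depth z med",np.round(np.median(P[cv2.erode(m,np.ones((3,3)))>0][:,2]),4),rect(plane(c,q,.085)[:,:2])); c["w"].append(ctr)
    pale=(hsv[...,0]>10)&(hsv[...,0]<28)&(abs(P[...,2]-.058)<.006)&(P[...,0]>.5)
    for k in blobs(pale,150):
        print(" pale",centroid(k).round(1),"z",np.round(np.median(P[pale][:,2]),4),rect(plane(c,k[:,0],.058)[:,:2]))
for a in C["scene"]["w"]:
    print([tri(C["scene"],a,C["top"],b).round(4).tolist() for b in C["top"]["w"]])
E
```

```text
scene table z [-0.0023 -0.0002]
 white [176.6 294.7] depth z med 0.0841 [ 445.1 -153.3   88.5   11.4   -4.3]
 white [317.5 186.4] depth z med 0.0843 [457.6 103.   88.4  23.  -14.3]
 pale [457.1 457.1] z 0.0572 [846.9 -57.6  78.6  50.4 -10. ]
 pale [320.4 373.3] z 0.0572 [650.8 -91.9 101.   21.7   1.7]
 pale [359.3 331.2] z 0.0572 [647.9 -15.6 100.8  48.3   2.5]
 pale [397.8 288.7] z 0.0572 [644.7  68.3 100.9  61.6   2.4]
 pale [426.9 256.7] z 0.0572 [642.4 134.8 100.2  37.7   2.2]
 pale [446.9 197.7] z 0.0572 [601.3 237.6  90.9  11.1  36.9]
top table z [-0.0026 -0.0008]
 white [458.3 265.6] depth z med 0.0841 [ 443.7 -153.6   89.5   11.3   -4.2]
 white [255.1 257.7] depth z med 0.0838 [456.2 102.3  89.2  23.1 -14.3]
 pale [231.7 122.4] z 0.0565 [640.5 136.6 101.1  33.    2.2]
 pale [280.9 120.4] z 0.0565 [642.9  71.1 101.4  59.4   2.6]
 pale [343.1 117.5] z 0.0565 [646.  -12.8 101.2  47.3   2.6]
 pale [400.6 115.3] z 0.0565 [648.9 -90.2 101.   22.1   2.1]
 pale [370.1   2.7] z 0.0565 [807.4 -49.   47.2  11.7  89.7]
[[0.444, -0.1536, 0.0817], [0.4449, -0.0239, 0.076]]
[[0.4992, -0.0451, 0.301], [0.4565, 0.1036, 0.0816]]
```

```bash
python3 - <<'E'
from h import *
a=np.radians(2.4); ex=np.array([np.cos(a),np.sin(a)]); ey=np.array([-np.sin(a),np.cos(a)]); o=np.array([.6447,.0257])
for n in("scene","top"):
    P=cloud(cam(n)).reshape(-1,3); q=P[:,:2]-o; x=q@ex; y=q@ey
    s=(abs(x)<.035)&(abs(y)<.14)
    r=[]
    for b in range(-136,136,2):
        z=P[s&(y>=b/1000)&(y<(b+2)/1000),2]*1000
        r.append(f"{b+1}:{np.median(z):.0f}" if len(z) else f"{b+1}:-")
    print(n,' '.join(r))
    s=(abs(P[:,2]-.058)<.003)&(abs(y)<.127)
    t=[np.percentile(x[s],p) for p in(.5,99.5)]; print("x extent",np.round(t,4), "y",np.round([y[s].min(),y[s].max()],4))
    # floor, upper wall
    for yc in(.085,0,-.085):
        w=(abs(x)<.035)&(abs(y-yc)<.04)
        f=w&(P[:,2]<.026); print(yc,"floor y",np.round(np.percentile(y[f],[2,98])*1000,1),"z",np.median(P[f,2]).round(4))
E
```

```text
scene -135:0 -133:6 -131:7 -129:7 -127:32 -125:57 -123:57 -121:58 -119:57 -117:57 -115:57 -113:57 -111:56 -109:54 -107:52 -105:50 -103:47 -101:- -99:- -97:19 -95:17 -93:17 -91:17 -89:17 -87:18 -85:17 -83:17 -81:17 -79:17 -77:17 -75:17 -73:17 -71:17 -69:17 -67:17 -65:32 -63:46 -61:53 -59:55 -57:56 -55:57 -53:57 -51:57 -49:57 -47:57 -45:57 -43:58 -41:58 -39:57 -37:57 -35:57 -33:57 -31:57 -29:58 -27:58 -25:58 -23:57 -21:57 -19:55 -17:53 -15:51 -13:49 -11:- -9:- -7:- -5:- -3:- -1:18 1:17 3:17 5:17 7:17 9:17 11:17 13:18 15:35 17:51 19:53 21:56 23:57 25:57 27:57 29:57 31:57 33:57 35:57 37:57 39:57 41:57 43:57 45:58 47:57 49:57 51:57 53:57 55:58 57:57 59:57 61:57 63:57 65:57 67:58 69:57 71:56 73:54 75:52 77:50 79:48 81:- 83:- 85:- 87:- 89:- 91:46 93:35 95:40 97:53 99:55 101:56 103:58 105:57 107:58 109:57 111:58 113:58 115:58 117:58 119:58 121:58 123:58 125:58 127:57 129:56 131:- 133:- 135:-
x extent [-0.6189  0.237 ] y [-0.127  0.127]
0.085 floor y [92.4 95.2] z 0.0222
0 floor y [-0.7 15.7] z 0.0176
-0.085 floor y [-95.1 -63.8] z 0.0174
top -135:- -133:- -131:- -129:- -127:57 -125:57 -123:5
[... 304 characters left out ...]
7 -37:57 -35:56 -33:57 -31:57 -29:57 -27:57 -25:57 -23:57 -21:56 -19:54 -17:52 -15:50 -13:18 -11:17 -9:17 -7:17 -5:17 -3:17 -1:17 1:17 3:17 5:17 7:17 9:16 11:17 13:17 15:49 17:52 19:53 21:56 23:57 25:57 27:57 29:57 31:57 33:56 35:57 37:57 39:57 41:57 43:56 45:56 47:57 49:57 51:57 53:57 55:57 57:56 59:57 61:57 63:57 65:57 67:57 69:57 71:55 73:53 75:51 77:49 79:19 81:16 83:17 85:17 87:17 89:17 91:16 93:33 95:50 97:52 99:54 101:56 103:57 105:56 107:56 109:56 111:57 113:56 115:57 117:57 119:57 121:57 123:56 125:57 127:56 129:54 131:- 133:- 135:-
x extent [-0.1731  0.1632] y [-0.127  0.127]
0.085 floor y [80.5 93.3] z 0.0167
0 floor y [-13.6  13.4] z 0.0168
-0.085 floor y [-104.9  -69.4] z 0.0169
```

Both boards and the rack check out: tops at about 84 mm, slot floors at about 17 mm, and block tops at about 57 mm. Next I'll move above the thick board.

move_arm(motion=[[-0.27, -0.19, 0, 0, 0, 0], [-0.54, -0.38, 0, 0, 0, 0], [-0.8, -0.57, 0, 0, 0, 0]], fingers=0.2)

```text
time: 0.68
tool_pos: [0.2239, 0.4181, 0.2267]
tool_rot: [3.142, 0.0, 2.821]
contact_force: [0.9, 0.7, 0.1]
opening: 0.0665
grip_force: 0.0
```

move_arm(motion=[[-0.27, -0.19, 0, 0, 0, 0], [-0.54, -0.38, 0, 0, 0, 0], [-0.8, -0.57, 0, 0, 0, 0]])

```text
time: 1.05
tool_pos: [0.282, 0.3387, 0.2268]
tool_rot: [3.141, 0.0, 2.821]
contact_force: [0.3, -0.3, -0.4]
opening: 0.0552
grip_force: 0.0
```

move_arm(motion=[[-0.27, -0.19, 0, 0, 0, 0], [-0.54, -0.38, 0, 0, 0, 0], [-0.8, -0.57, 0, 0, 0, 0]])

```text
time: 1.42
tool_pos: [0.34, 0.2594, 0.2268]
tool_rot: [3.141, 0.0, 2.821]
contact_force: [-1.3, -0.2, 0.3]
opening: 0.0552
grip_force: 0.0
```

move_arm(motion=[[-0.27, -0.19, 0, 0, 0, 0], [-0.54, -0.38, 0, 0, 0, 0], [-0.8, -0.57, 0, 0, 0, 0]])

```text
time: 1.8
tool_pos: [0.3979, 0.18, 0.2268]
tool_rot: [3.141, 0.0, 2.821]
contact_force: [0.3, 1.4, -0.6]
opening: 0.0548
grip_force: 0.0
```

move_arm(motion=[[-0.27, -0.19, 0, 0, 0, 0], [-0.54, -0.38, 0, 0, 0, -0.012], [-0.8, -0.57, 0, 0, 0, -0.023], [-0.8, -0.57, 0, 0, 0, -0.023]])

```text
time: 2.3
tool_pos: [0.4562, 0.1003, 0.2265]
tool_rot: [-3.141, 0.0, 2.89]
contact_force: [-0.1, -0.0, -0.6]
opening: 0.0551
grip_force: 0.0
```

move_arm(motion=[[0, 0.025, 0.3, 0, 0, 0], [0, 0.025, 0.65, 0, 0, 0], [0, 0.025, 0.95, 0, 0, 0]])

```text
time: 2.68
tool_pos: [0.455, 0.1049, 0.1307]
tool_rot: [3.141, -0.001, 2.893]
contact_force: [1.4, -0.1, -0.5]
opening: 0.0551
grip_force: 0.0
```

move_arm(motion=[[0, 0, 0.2, 0, 0, 0], [0, 0, 0.4, 0, 0, 0], [0, 0, 0.6, 0, 0, 0], [0, 0, 0.78, 0, 0, 0], [0, 0, 0.78, 0, 0, 0]])

```text
time: 3.3
tool_pos: [0.4545, 0.1047, 0.0529]
tool_rot: [-3.141, -0.003, 2.893]
contact_force: [-0.0, 0.1, -0.3]
opening: 0.0551
grip_force: 0.0
```

move_arm(motion=[[0, 0, 0, 0, 0, 0], [0, 0, 0, 0, 0, 0], [0, 0, 0, 0, 0, 0], [0, 0, 0, 0, 0, 0], [0, 0, 0, 0, 0, 0], [0, 0, 0, 0, 0, 0]], fingers=-1, newtons=20)

```text
time: 4.05
tool_pos: [0.4561, 0.1041, 0.0541]
tool_rot: [3.141, 0.001, 2.893]
contact_force: [-1.0, 0.1, 5.4]
opening: 0.0237
grip_force: 20.0
```

move_arm(motion=[[0, 0, -0.2, 0, 0, 0], [0, 0, -0.45, 0, 0, 0], [0, 0, -0.7, 0, 0, 0], [0, 0, -0.95, 0, 0, 0], [0, 0, -0.95, 0, 0, 0]])

```text
time: 4.68
tool_pos: [0.4568, 0.1041, 0.1497]
tool_rot: [3.141, 0.003, 2.893]
contact_force: [0.4, -0.1, -2.3]
opening: 0.0238
grip_force: 20.0
```

move_arm(motion=[[0, 0, -0.15, 0, 0, -0.025], [0, 0, -0.25, 0, 0, -0.05], [0, 0, -0.25, 0, 0, -0.075], [0, 0, -0.25, 0, 0, -0.093], [0, 0, -0.25, 0, 0, -0.093]])

```text
time: 5.3
tool_pos: [0.4552, 0.104, 0.1723]
tool_rot: [3.142, -0.002, -3.099]
contact_force: [1.0, -0.6, -1.6]
opening: 0.0239
grip_force: 20.0
```

move_arm(motion=[[-0.3, -0.14, 0, 0, 0, 0], [-0.62, -0.29, 0, 0, 0, 0], [-0.93, -0.43, 0, 0, 0, 0]])

```text
time: 5.68
tool_pos: [0.5513, 0.0647, 0.1726]
tool_rot: [3.141, -0.001, -3.099]
contact_force: [-0.9, -0.9, -1.4]
opening: 0.0239
grip_force: 20.0
```

move_arm(motion=[[-0.3, -0.14, 0, 0, 0, 0], [-0.62, -0.29, 0, 0, 0, 0], [-0.93, -0.43, 0, 0, 0, 0], [-0.93, -0.43, 0, 0, 0, 0], [-0.93, -0.43, 0, 0, 0, 0]])

```text
time: 6.3
tool_pos: [0.6445, 0.0265, 0.1724]
tool_rot: [3.141, -0.003, -3.099]
contact_force: [0.4, 0.4, -2.2]
opening: 0.0238
grip_force: 20.0
```

```bash
cat > chk.py <<'E'
from h import *
import sys
# held board: white pixels in scene near the rack, as points in the rack frame
a=np.radians(2.4); ex=np.array([np.cos(a),np.sin(a)]); ey=np.array([-np.sin(a),np.cos(a)]); o=np.array([.6447,.0257])
print(robot.observe()["tool_pos"].round(4))
for n in("scene","top"):
    c=cam(n); P=cloud(c); hsv=cv2.cvtColor(c["image"],cv2.COLOR_RGB2HSV)
    if len(sys.argv)>1: cv2.imwrite(f"pics/{n}_{sys.argv[1]}.png",c["image"][:,:,::-1])
    q=P[...,:2]-o; x=q@ex; y=q@ey
    w=(hsv[...,1]<45)&(hsv[...,2]>70)&(abs(x)<.08)&(abs(y)<.13)&(P[...,2]>.05)&(P[...,2]<.22)
    for k in blobs(w,60):
        m=np.zeros((480,640),np.uint8); cv2.drawContours(m,[k],-1,1,-1); m=(cv2.erode(m,np.ones((2,2)))>0)&w
        print(n,centroid(k).round(),"x",(np.percentile(x[m],[1,99])*1e3).round(1),"y",(np.percentile(y[m],[1,10,50,90,99])*1e3).round(1),"z",(np.percentile(P[m][:,2],[1,50,99])*1e3).round(1),rect(np.c_[x[m],y[m]]))
E
python3 chk.py a
```

```text
[0.6445 0.0265 0.1724]
scene [403. 291.] x [ 9.  45.7] y [-12.9 -12.3 -11.4   4.6   9.7] z [125.  170.  204.2] [26.2 -0.9 39.5 25.1  1.1]
```

View pics/scene_a.png

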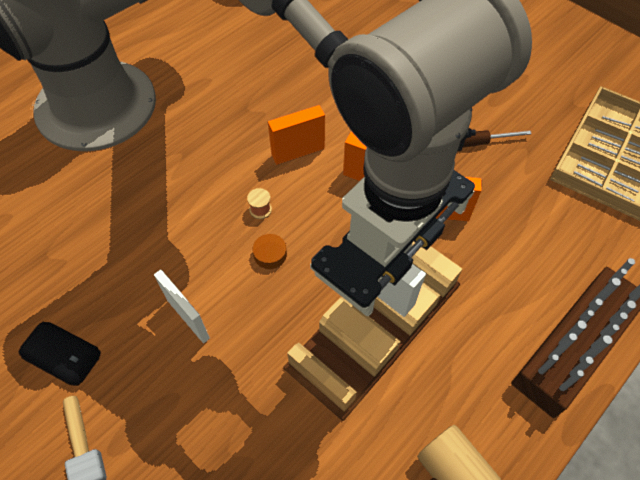

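The held board shows at (408,290), about centred along and across the middle slot. I'll lower it.

move_arm(motion=[[0, 0, 0.2, 0, 0, 0], [0, 0, 0.4, 0, 0, 0], [0, 0, 0.5, 0, 0, 0], [0, 0, 0.6, 0, 0, 0], [0, 0, 0.65, 0, 0, 0], [0, 0, 0.7, 0, 0, 0], [0, 0, 0.7, 0, 0, 0]])

```text
time: 7.28
tool_pos: [0.6454, 0.0263, 0.1036]
tool_rot: [3.141, -0.0, -3.098]
contact_force: [-0.5, 0.3, -2.0]
opening: 0.024
grip_force: 20.0
```

move_arm(motion=[[0, 0, 0.04, 0, 0, 0], [0, 0, 0.08, 0, 0, 0], [0, 0, 0.13, 0, 0, 0], [0, 0, 0.18, 0, 0, 0], [0, 0, 0.23, 0, 0, 0], [0, 0, 0.27, 0, 0, 0], [0, 0, 0.3, 0, 0, 0], [0, 0, 0.32, 0, 0, 0], [0, 0, 0.33, 0, 0, 0], [0, 0, 0.33, 0, 0, 0]])

```text
time: 8.52
tool_pos: [0.6454, 0.0262, 0.0721]
tool_rot: [-3.141, 0.001, -3.098]
contact_force: [-3.5, -0.5, 6.6]
opening: 0.024
grip_force: 20.0
```

move_arm(motion=[[0, 0, 0, 0, 0, 0], [0, 0, 0, 0, 0, 0], [0, 0, 0, 0, 0, 0], [0, 0, 0, 0, 0, 0]], fingers=0.1)

```text
time: 9.02
tool_pos: [0.6455, 0.0263, 0.0706]
tool_rot: [3.141, -0.0, -3.098]
contact_force: [0.3, -0.0, 0.1]
opening: 0.0499
grip_force: 0.0
```

move_arm(motion=[[0, 0, -0.15, 0, 0, 0], [0, 0, -0.4, 0, 0, 0], [0, 0, -0.7, 0, 0, 0], [0, 0, -1, 0, 0, 0]])

```text
time: 9.52
tool_pos: [0.6456, 0.0263, 0.1729]
tool_rot: [-3.142, 0.001, -3.098]
contact_force: [1.0, -0.4, 0.4]
opening: 0.0505
grip_force: 0.0
```

move_arm(motion=[[0.23, -0.19, 0, 0, 0, 0], [0.46, -0.38, 0, 0, 0, 0], [0.7, -0.57, 0, 0, 0, 0]])

```text
time: 9.9
tool_pos: [0.5776, -0.0343, 0.172]
tool_rot: [-3.141, 0.002, -3.098]
contact_force: [-0.4, -0.3, 0.3]
opening: 0.0508
grip_force: 0.0
```

move_arm(motion=[[0.23, -0.19, 0, 0, 0, 0], [0.46, -0.38, 0, 0, 0, 0], [0.7, -0.57, 0, 0, 0, 0]])

```text
time: 10.28
tool_pos: [0.5102, -0.0944, 0.1719]
tool_rot: [-3.141, 0.002, -3.098]
contact_force: [-0.0, 0.0, -0.1]
opening: 0.0504
grip_force: 0.0
```

move_arm(motion=[[0.23, -0.19, 0, 0, 0, 0.019], [0.46, -0.38, 0, 0, 0, 0.038], [0.69, -0.57, 0, 0, 0, 0.038], [0.69, -0.57, 0, 0, 0, 0.038]])

```text
time: 10.78
tool_pos: [0.4435, -0.1547, 0.1719]
tool_rot: [-3.141, 0.001, 3.063]
contact_force: [0.7, 0.4, 0.4]
opening: 0.0506
grip_force: 0.0
```

```bash
python3 chk.py b; python3 - <<'E'
from h import *
s=robot.observe(); print(s["tool_pos"],s["tool_rot"],s["qpos"].round(2))
E
```

```text
[ 0.4435 -0.1547  0.1719]
scene [379. 304.] x [-39.3  46.5] y [-13.1 -12.5  -9.9   6.4  10.1] z [ 53.  100.7 104.6] [ 2.9 -1.1 87.7 25.3  0.1]
top [315. 112.] x [-44.   43.1] y [-12.3 -10.1  -1.    8.1  10.1] z [ 55.8 101.5 104. ] [-0.1 -1.1 88.6 23.1  0.1]
[ 0.44473116 -0.15377629  0.17156993] [-3.14129280e+00  1.80897531e-03  3.06507383e+00] [-0.5   0.3   1.75  0.    1.09 -1.99]
```

The thick board is seated: its top is at 102 mm, and it is centred and in line. The tool is now above the thin board.

move_arm(motion=[[0, 0, 0.2, 0, 0, 0], [0, 0, 0.4, 0, 0, 0], [0, 0, 0.6, 0, 0, 0]])

```text
time: 11.25
tool_pos: [0.4452, -0.153, 0.1104]
tool_rot: [-3.141, 0.001, 3.067]
contact_force: [-0.4, 0.3, -0.2]
opening: 0.0504
grip_force: 0.0
```

move_arm(motion=[[0, 0, 0.2, 0, 0, 0], [0, 0, 0.4, 0, 0, 0], [0, 0, 0.58, 0, 0, 0], [0, 0, 0.58, 0, 0, 0]])

```text
time: 11.75
tool_pos: [0.4442, -0.1527, 0.0519]
tool_rot: [3.14, -0.002, 3.067]
contact_force: [-0.8, 0.2, 0.8]
opening: 0.0505
grip_force: 0.0
```

move_arm(motion=[[0, 0, 0, 0, 0, 0], [0, 0, 0, 0, 0, 0], [0, 0, 0, 0, 0, 0], [0, 0, 0, 0, 0, 0], [0, 0, 0, 0, 0, 0], [0, 0, 0, 0, 0, 0], [0, 0, 0, 0, 0, 0]], fingers=-1, newtons=20)

```text
time: 12.62
tool_pos: [0.4442, -0.1537, 0.0529]
tool_rot: [-3.142, 0.0, 3.066]
contact_force: [-1.5, -0.1, 4.2]
opening: 0.0121
grip_force: 20.0
```

move_arm(motion=[[0, 0, -0.2, 0, 0, 0], [0, 0, -0.45, 0, 0, 0], [0, 0, -0.7, 0, 0, 0], [0, 0, -0.95, 0, 0, 0]])

```text
time: 13.12
tool_pos: [0.4438, -0.1535, 0.1481]
tool_rot: [3.141, -0.001, 3.066]
contact_force: [0.3, -1.2, -1.3]
opening: 0.0119
grip_force: 20.0
```

move_arm(motion=[[0, 0, -0.2, 0, 0, -0.019], [0, 0, -0.4, 0, 0, -0.038], [0, 0, -0.45, 0, 0, -0.038], [0, 0, -0.45, 0, 0, -0.038]])

```text
time: 13.62
tool_pos: [0.4439, -0.1536, 0.1922]
tool_rot: [3.141, -0.0, -3.099]
contact_force: [-0.2, 0.2, -0.8]
opening: 0.012
grip_force: 20.0
```

move_arm(motion=[[-0.23, 0.28, 0, 0, 0, 0], [-0.46, 0.57, 0, 0, 0, 0], [-0.69, 0.85, 0, 0, 0, 0]])

```text
time: 14.0
tool_pos: [0.5094, -0.0647, 0.1914]
tool_rot: [3.141, -0.002, -3.099]
contact_force: [-0.1, -0.7, -1.8]
opening: 0.0121
grip_force: 20.0
```

move_arm(motion=[[-0.23, 0.28, 0, 0, 0, 0], [-0.46, 0.57, 0, 0, 0, 0], [-0.69, 0.85, 0, 0, 0, 0]])

```text
time: 14.38
tool_pos: [0.5746, 0.0233, 0.1911]
tool_rot: [3.141, -0.002, -3.099]
contact_force: [0.4, -0.5, -0.1]
opening: 0.0116
grip_force: 20.0
```

move_arm(motion=[[-0.23, 0.28, 0, 0, 0, 0], [-0.46, 0.57, 0, 0, 0, 0], [-0.69, 0.85, 0, 0, 0, 0], [-0.69, 0.85, 0, 0, 0, 0], [-0.69, 0.85, 0, 0, 0, 0]])

```text
time: 15.0
tool_pos: [0.639, 0.1097, 0.1913]
tool_rot: [-3.141, -0.003, -3.098]
contact_force: [0.7, -0.2, -0.8]
opening: 0.012
grip_force: 20.0
```

```bash
python3 chk.py c
```

```text
[0.639  0.1097 0.1913]
scene [379. 304.] x [-39.5  46.5] y [-13.1 -12.5  -9.9   6.1  10. ] z [ 53.1 100.6 104.8] [ 2.8 -1.5 87.9 24.2  0.4]
scene [443. 237.] x [ 8.4 43. ] y [76.1 76.8 77.7 78.8 84.9] z [143.3 178.9 216.7] [26.  77.9 36.5 10.4 14.2]
top [315. 117.] x [-44.   35.7] y [-12.2 -10.   -0.1   8.1  10.1] z [ 54.5 101.5 104.1] [-3.4 -1.1 81.7 22.9 -0.1]
```

The thin board needs about 1.5 mm more in y to sit over the narrow slot. I'll make that correction while lowering.

move_arm(motion=[[-0.02, 0.016, 0.2, 0, 0, 0], [-0.02, 0.016, 0.4, 0, 0, 0], [-0.02, 0.016, 0.6, 0, 0, 0], [-0.02, 0.016, 0.75, 0, 0, 0], [-0.02, 0.016, 0.82, 0, 0, 0], [-0.02, 0.016, 0.86, 0, 0, 0], [-0.02, 0.016, 0.86, 0, 0, 0]])

```text
time: 15.98
tool_pos: [0.6419, 0.1117, 0.107]
tool_rot: [3.142, 0.001, -3.098]
contact_force: [0.9, -0.2, -1.3]
opening: 0.0118
grip_force: 20.0
```

move_arm(motion=[[0, 0, 0.03, 0, 0, 0], [0, 0, 0.06, 0, 0, 0], [0, 0, 0.09, 0, 0, 0], [0, 0, 0.12, 0, 0, 0], [0, 0, 0.12, 0, 0, 0]])

```text
time: 16.6
tool_pos: [0.6415, 0.1118, 0.0943]
tool_rot: [3.142, -0.001, -3.098]
contact_force: [0.0, 0.1, 0.1]
opening: 0.0117
grip_force: 20.0
```

Bottom is now ~10 mm below the mouth flare without contact; it goes in freely.

move_arm(motion=[[0, 0, 0.04, 0, 0, 0], [0, 0, 0.08, 0, 0, 0], [0, 0, 0.12, 0, 0, 0], [0, 0, 0.16, 0, 0, 0], [0, 0, 0.19, 0, 0, 0], [0, 0, 0.21, 0, 0, 0], [0, 0, 0.23, 0, 0, 0], [0, 0, 0.24, 0, 0, 0], [0, 0, 0.24, 0, 0, 0]])

```text
time: 17.73
tool_pos: [0.6417, 0.1118, 0.071]
tool_rot: [3.142, 0.0, -3.098]
contact_force: [-1.6, -1.4, 0.7]
opening: 0.0119
grip_force: 20.0
```

move_arm(motion=[[0, 0, 0.01, 0, 0, 0], [0, 0, 0.02, 0, 0, 0], [0, 0, 0.02, 0, 0, 0]])

```text
time: 18.1
tool_pos: [0.6418, 0.1119, 0.0709]
tool_rot: [3.142, 0.001, -3.098]
contact_force: [-5.8, 0.0, 13.0]
opening: 0.0118
grip_force: 20.0
```

move_arm(motion=[[0, 0, 0, 0, 0, 0], [0, 0, 0, 0, 0, 0], [0, 0, 0, 0, 0, 0], [0, 0, 0, 0, 0, 0]], fingers=0)

```text
time: 18.6
tool_pos: [0.6417, 0.1118, 0.0685]
tool_rot: [3.142, -0.0, -3.098]
contact_force: [-0.8, 0.5, -0.4]
opening: 0.0444
grip_force: 0.0
```

move_arm(motion=[[0, 0, -0.15, 0, 0, 0], [0, 0, -0.4, 0, 0, 0], [0, 0, -0.7, 0, 0, 0], [0, 0, -1, 0, 0, 0]])

```text
time: 19.1
tool_pos: [0.6419, 0.1118, 0.1709]
tool_rot: [3.141, 0.001, -3.098]
contact_force: [-0.5, 0.5, -0.1]
opening: 0.0458
grip_force: 0.0
```

move_arm(motion=[[0.3, 0, -0.2, 0, 0, 0], [0.6, 0, -0.4, 0, 0, 0], [1, 0, -0.4, 0, 0, 0]])

```text
time: 19.48
tool_pos: [0.5422, 0.1074, 0.2115]
tool_rot: [3.141, 0.005, -3.098]
contact_force: [0.6, 0.3, 0.5]
opening: 0.0459
grip_force: 0.0
```

move_arm(motion=[[0.3, 0.3, 0, 0, 0, 0], [0.6, 0.6, 0, 0, 0, 0], [1, 1, 0, 0, 0, 0], [1, 1, 0, 0, 0, 0]])

```text
time: 19.98
tool_pos: [0.4353, 0.2049, 0.2101]
tool_rot: [3.141, 0.001, -3.094]
contact_force: [0.4, -0.2, 0.5]
opening: 0.046
grip_force: 0.0
```

```bash
python3 chk.py d
```

```text
[0.4353 0.2049 0.2101]
scene [379. 304.] x [-39.4  46.5] y [-13.2 -12.5  -9.5   6.2  10. ] z [ 53.1 100.6 104.9] [ 2.7 -1.5 88.  24.8  0.1]
scene [418. 261.] x [-39.7  45.5] y [78.4 79.  80.  86.6 89.9] z [ 52.5  88.1 104.5] [ 2.1 84.3 87.6 13.4  0.5]
top [250. 116.] x [-44.6  41.3] y [79.  79.1 82.4 88.1 89.4] z [ 52.7 100.8 103.7] [-0.9 84.4 87.8 11.   0.1]
top [315. 112.] x [-44.   42.8] y [-12.2 -10.1  -1.    8.1  10.2] z [ 54.7 101.5 104.1] [-0.1 -1.1 88.7 23.   0. ]
```

View pics/scene_d.png

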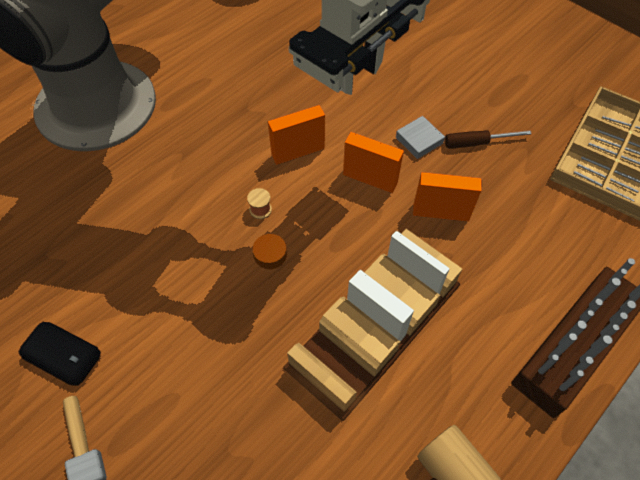

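The picture shows the thick board at (380,304) in the middle slot and the thin board at (418,262) in the narrow one. Both are upright, seated (tops about 102–103 mm) and centred, and the arm is clear of them.

```bash
python3 -c "
from cell import robot
print(robot.hand_in())"
```

```text
the job is handed in; nothing more can be done
None
```

I put both boards away and handed the job in at about 20 s on the robot's clock: the thin board is in the narrow slot and the thick board in the middle slot, and the last camera check showed both seated, upright, centred and released. The hand-in call did not report a verdict.

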